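# Seat the notched tube block in the dry-block heater

## Task

Fit the notched aluminium tube block into the empty well of the dry-block heater: take it by its grip, turn it so that its notch meets the rib on the well's wall, lower it (do not drop it) until it sits flat on the well's floor, and let go. Leave the plain square block and the round block standing where they are.

Things in the scene. Friction and masses are not known exactly. Their poses are not given: they have to be found in the camera images.
- notched_block: Loose aluminium tube block, 64 x 64 x 45 mm tall, 0.3 to 0.5 kg, dark round holes on top. Full-height notch in the middle of its -x side, 26 mm wide (y), 22 mm deep (x). Black upright grip bar on the centre of its top, 14 mm thick (x), 44 mm long (y), from 45 to 85 mm above the underside: pinch its thickness. Origin: centre of the underside of the 64 mm square; z up.
- heater: Fixed white box, 91 mm tall. Origin: on the bench below the well's centre, z up. Box spans x -70 to 70, y -70 to 170 mm (panel at +y). Square well 76 x 76 mm, floor 55 mm over the bench, mouth flared to 88 mm in the top 6 mm. Rib on the middle of its -x wall: 10 mm wide (y), 18 mm into the well, from floor to 85 mm over the bench. Block fits only with its x axis along the heater's, 6 mm play.
- plain_block: Bystander: loose aluminium tube block, 64 x 64 x 45 mm tall, without a notch, with the same black grip bar on top (to 85 mm). Origin: centre of the underside, z up. It cannot pass the rib; leave it where it is.
- round_block: Bystander: loose round aluminium tube block, 68 mm across, 45 mm tall, with the same black grip bar on top (to 85 mm). Origin: centre of the underside, z up. Leave it where it is.
Things that resemble listed ones, but are neither listed nor needed, are in the scene too. Leave any purple look-alike of the notched_block alone.

How it is judged:
By the outcome, as a careful person would: the job done as asked, in the order asked, and still so for the second after the job is handed in, with the robot touching nothing.
It also fails if it takes over 38 s, if anything falls off the work surface, if the arm or the gripper's body presses on something with over 40 N, if the wrist force passes 120 N, or if a joint passes its speed limit or range.

## Robot

A 6-joint arm with a two-finger parallel gripper is mounted at the origin on the work surface. World frame = base frame: x ahead of the robot, y to its left, z up, the work surface at z = 0. Lengths are in mm, angles in degrees, forces in N, time in s.
With the tool pointing down it reaches from about 350 to 850 mm from the base axis. Payload 8.1 kg.
Tool frame: the origin (TCP) lies between the finger pads; the fingertips stand 17 mm ahead of it and the grasp point (between the pads) lies 2 mm behind it; z points along the fingers, y is the line along which they close (so a half turn about z gives the same grasp; the last joint's range is limited). The gripper opens to 85 mm and grips with 20 to 120 N. Pads are 22 mm wide; open, the fingers measure 114 mm over their backs; the gripper's body (76 mm by 85 mm) begins 54 mm behind the grasp point. The pads swing forward as they close: fully open they stand 13 mm farther back than shut.
Start: joints at [63.862, 7.471, 85.268, -0, 87.261, -4.893], TCP at [217.396, 559.236, 248.292] pointing down, gripper open.
Joint ranges: [-169.43, 169.43], [-51.17, 129.36], [1.28, 143.12], [-76.62, 256.62], [0, 156.53], [-152.29, 152.29]. Speed limits (degrees/s): [136.94, 136.94, 159.86, 180, 180, 180].

## Interface

Orientations are given as [roll, pitch, yaw] about the fixed x, y, z axes, in that order (R = Rz(yaw) Ry(pitch) Rx(roll)).
In Python, from bench import sense, snapshot, hand_in, trace, place_of gives the robot as it stands.
- The arm moves only by the shell command python3 -m handwheel 'ROWS' [FORCE]. ROWS is JSON, a list of rows, each a list of 7 numbers: the opening, from -1 (shut) to 1 (fully open), then the shift along the tool's x, y, z in cm, then the turn, a rotation vector about the tool's x, y, z in rad. A call has 1 to 12 rows; each row shifts and turns the commanded pose from where the row before left it, along the tool's axes as they then stand; what a row does not reach is not made up. A row lasts 1/12 s, in which the tool goes at most 41.7 mm and 7.16 degrees, less where a joint would pass 70% of its speed; a pose out of reach is approached as far as the arm can. A call with a gripper value outside its range is refused whole. The fingers move at their own pace and stop on an object; FORCE is the grip in N (left out, the last holds). Time passes only in rows, so rows that do not move let the fingers close. It gives the time, the measured TCP pose, the force, the opening and the grip force at its end, in the units of the state.
- sense(): the state, without advancing time (a new reading comes with each control period).
- snapshot(name): name is "scene" or "top" or "wrist"; returns a dict with "image" (480x640x3 uint8, red, green, blue), "intrinsics" (3x3 intrinsics, pixels), "k1" (the pictures are not rectified: a ray, as slopes to the right and down, at radius r is drawn at 1 + k1 r^2 times it, then the intrinsics apply), "R" (3x3) and "t" (3): a world point X has camera coordinates R X + t. Camera axes: x right, y down, z forward; pixel columns grow to the right and rows downward; lengths in mm; the calibration is good to about 2 mm. A picture is of the moment at which its call begins. There is no depth.
- hand_in(): hands the job in; it is judged then, once.
Trained networks look in a picture, given as the dict that the camera call returned (one of the last four; its "shot" number tells which), for a name from the list of things; names that differ only in an ending like _2 or _b are one class to them, and where a whole thing is asked for, a point or a joint stands for the part that bears it (a point fixed in the world has none). Each returns a list of dicts, best first, with "conf" (0 to 1); they miss things now and then, are a little off and sometimes report something else, mostly with a low value. They report only what shows in the picture. A call takes as long as a camera call. They do not tell look-alikes from the thing itself.
- trace(picture, query): "pixels" (480x640 bool, what is visible of it).
- place_of(picture, query): "location" ([x, y, z] in mm, in world coordinates, good to about 4 mm: a listed point, or the origin of a listed thing).
The state is a dict: "time": time; "joint_pos": joint angles; "qd": joint speeds; "joint_efforts": joint torques, N m; "tool_pos": TCP position; "tcp_rot": TCP orientation; "ft_force": force on the tool from outside, world axes, zero at the start; "wrist_torque": the same for the moment, N m; "finger_gap": finger opening in mm; "grip_force": force on a finger pad.
Only numpy, scipy, OpenCV 4.12 (cv2) and the standard library are available. Lean on these libraries where they do the work, as an engineer would, in place of code of your own. Each camera call takes 0.05 s, during which the arm holds its last target. There are 200 camera calls.

## Working session

There is one attempt and no reset: what is moved stays moved. The work goes in short steps, Python scripts to look and compute and a shell command to move; the robot and the scene stay as the last step left them, time stands still between calls to the robot, and variables do not carry over. Pictures are saved under pics/ and viewed, at most 10 in all, crops included, and the job is handed in when it is done.

```bash
mkdir -p pics
cat > h.py <<'E'
import numpy as np, cv2
from bench import *
from scipy.spatial.transform import Rotation as Ro
def ray(p,u,v):
    K=p["intrinsics"]; a=np.array([(u-K[0][2])/K[0][0],(v-K[1][2])/K[1][1]]); s=a.copy()
    for _ in range(20): s=a/(1+p["k1"]*(s@s))
    R=np.array(p["R"]); return -R.T@np.array(p["t"]), R.T@np.array([s[0],s[1],1])
def at(p,u,v,z):
    c,d=ray(p,u,v); return c+d*(z-c[2])/d[2]
def proj(p,X):
    c=np.array(p["R"])@np.array(X,float)+np.array(p["t"]); s=c[:2]/c[2]; s=s*(1+p["k1"]*(s@s)); K=p["intrinsics"]
    return s[0]*K[0][0]+K[0][2], s[1]*K[1][1]+K[1][2]
def save(p,n): cv2.imwrite(f"pics/{n}.png",cv2.cvtColor(p["image"],cv2.COLOR_RGB2BGR))
E
python3 - <<'E'
from h import *
np.set_printoptions(precision=1,suppress=True)
s=sense(); print(s["tool_pos"],s["tcp_rot"],s["finger_gap"],s["time"])
for c in ["top","scene"]:
    p=snapshot(c); save(p,c+"0")
    for q in ["notched_block","heater","plain_block","round_block"]:
        for r in place_of(p,q): print(c,q,r["conf"],np.array(r["location"]),np.array(proj(p,r["location"])))
E
```

```text
[217.2 558.7 247.2] [-179.9   -0.   158.8] 85.40928550128662 0.0
top notched_block 0.85 [ 619.6 -486.5    0.4] [499.1 199. ]
top notched_block 0.8 [ 355.5 -330.9    4.4] [429.7 320.1]
top notched_block 0.78 [ 434.2 -174.9   -0.4] [356.1 281.5]
top notched_block 0.69 [ 636.9 -186.4    1.7] [362.7 187.1]
top heater 0.83 [520.7 225.9   2.4] [169.  236.5]
top plain_block 0.82 [ 474.2 -304.3    5.8] [417.6 263.5]
top round_block 0.69 [473.2 -43.6   1.8] [294.1 261.6]
scene notched_block 0.85 [ 639.  -183.5    0.6] [344.2 279.4]
scene notched_block 0.71 [ 436.1 -179.1    2.2] [274.4 248. ]
scene notched_block 0.67 [ 353.3 -327.4   -1.4] [208.7 271.5]
scene notched_block 0.6 [514.5 224.1  -1.2] [381.5 181.1]
scene notched_block 0.59 [ 620.9 -487.     0.5] [255.9 365.4]
scene heater 0.69 [517.3 225.1  -0.9] [382.5 181.1]
scene plain_block 0.86 [ 474.5 -310.4   -2. ] [253.5 286.4]
scene round_block 0.79 [471.7 -46.3  -2. ] [316.5 225.8]
```

View pics/top0.png

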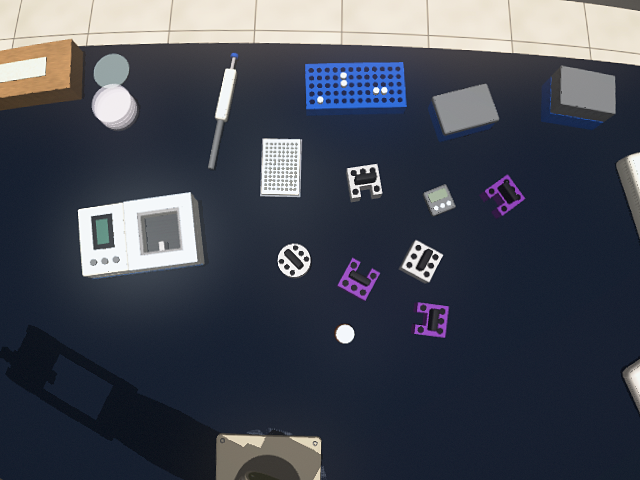

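View pics/scene0.png

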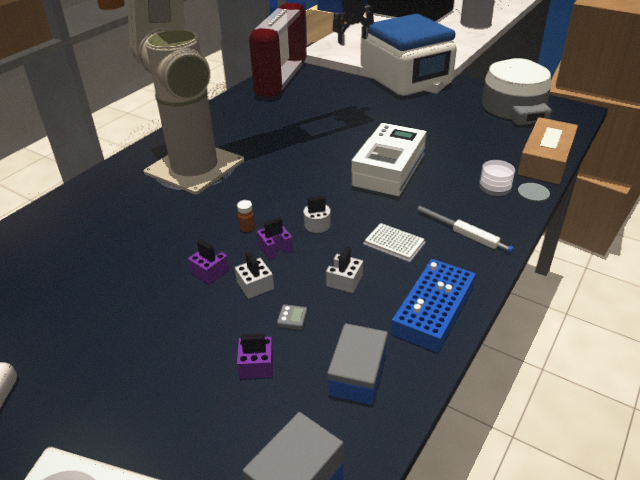

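The notched block is the silvery one at about (364,183) in the top view, with its notch facing image-down, towards the robot (-x). The heater's rib is at about (162,245), also on the robot side. Plain block is at (422,261), round block at (294,260), and the three purple ones are look-alikes. I'll take the wrist over the heater.

```bash
python3 -m handwheel '[[1,0,0,-0.5,0,0,0.124],[1,0,0,-0.5,0,0,0.124],[1,0,0,-0.5,0,0,0.124],[1,0,0,-0.5,0,0,0.124],[1,0,0,-0.5,0,0,0.124],[1,0,0,-0.5,0,0,0.124],[1,0,0,-0.5,0,0,0.124],[1,0,0,-0.5,0,0,0.124],[1,0,0,-0.5,0,0,0.124]]'
python3 -m handwheel '[[1,-2,1.5,-0.3,0,0,0],[1,-3,2.3,-0.4,0,0,0],[1,-3,2.3,-0.4,0,0,0],[1,-3,2.3,-0.4,0,0,0],[1,-3,2.3,-0.4,0,0,0],[1,-3,2.3,-0.4,0,0,0],[1,-3,2.3,-0.4,0,0,0],[1,-3,2.3,-0.4,0,0,0],[1,-3,2.3,-0.4,0,0,0],[1,-3,2.3,-0.4,0,0,0],[1,-3,2.3,-0.4,0,0,0],[1,-3,2.3,-0.4,0,0,0]]'
python3 - <<'E'
from h import *
p=snapshot("wrist"); save(p,"w1"); print(-np.array(p["R"]).T@np.array(p["t"]),sense()["tool_pos"],sense()["tcp_rot"])
for r in place_of(p,"heater"): print(r["conf"],r["location"],proj(p,r["location"]))
E
```

```text
time: 1.25
tool_pos: [217.4, 559.2, 293.6]
tcp_rot: [180.0, -0.0, 94.5]
ft_force: [-0.4, 0.8, 0.4]
finger_gap: 85.3
grip_force: 0.0
time: 2.25
tool_pos: [514.8, 231.3, 340.7]
tcp_rot: [180.0, -0.0, 94.8]
ft_force: [0.0, 0.5, -0.5]
finger_gap: 85.4
grip_force: 0.0
[508.63259679 299.54499848 466.19044522] [518.81744629 226.13036175 341.13146746] [179.82455989   0.18085281  94.5596351 ]
0.97 [516.5, 223.5, -0.5] (np.float64(320.729657625572), np.float64(196.77961849660275))
```

View pics/w1.png

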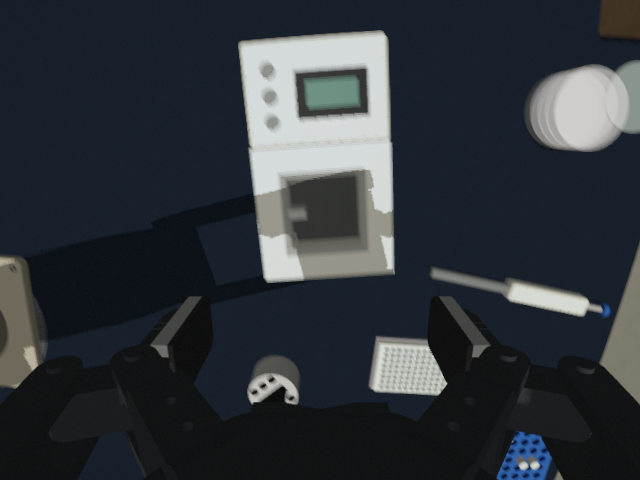

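```bash
cat >> h.py <<'E'
from scipy.optimize import minimize
def prism(p,poly,z0,z1,pose,M):
    x,y,a=pose; c,s=np.cos(a),np.sin(a); w=[(x+c*u-s*v,y+s*u+c*v) for u,v in poly]
    P=lambda q:np.round(np.array(q)*16).astype(np.int32)
    b=[proj(p,(*q,z0)) for q in w]; t=[proj(p,(*q,z1)) for q in w]
    cv2.fillPoly(M,[P(t)],1,shift=4); cv2.fillPoly(M,[P(b)],1,shift=4)
    for i in range(len(w)): j=i-1; cv2.fillPoly(M,[P([b[i],b[j],t[j],t[i]])],1,shift=4)
BOX=[[(-70,-70),(70,-70),(70,170),(-70,170)],0,91]
NB=[[(-32,-32),(32,-32),(32,32),(-32,32),(-32,13),(-10,13),(-10,-13),(-32,-13)],0,45]
GR=[[(-7,-22),(7,-22),(7,22),(-7,22)],45,85]
def fit(p,mask,parts,x0,z=0):
    def f(v):
        M=np.zeros(mask.shape,np.uint8)
        for poly,a,b in parts: prism(p,poly,a+z,b+z,(v[0],v[1],v[2]/50),M)
        M=M>0; return 1-(M&mask).sum()/(M|mask).sum()
    v0=np.array([x0[0],x0[1],np.radians(x0[2])*50])
    for st in (6,2):
        r=minimize(f,v0,method="Nelder-Mead",options=dict(initial_simplex=np.vstack([v0]+[v0+st*e for e in np.eye(3)]),xatol=.05,fatol=1e-5)); v0=r.x
    return r.x[0],r.x[1],np.degrees(r.x[2]/50),1-r.fun
def lines(p,im,pose,loops,a):
    x,y,th=pose[:3]; c,s=np.cos(np.radians(th)),np.sin(np.radians(th))
    for L,z in loops:
        q=np.array([proj(p,(x+c*u-s*v,y+s*u+c*v,z)) for u,v in L]); cv2.polylines(im,[np.round(q*16).astype(np.int32)],True,a,1,cv2.LINE_AA,shift=4)
sq=lambda h:[(-h,-h),(h,-h),(h,h),(-h,h)]
RIB=[(-38,-5),(-20,-5),(-20,5),(-38,5)]
E
python3 - <<'E'
from h import *
p=snapshot("wrist"); t=trace(p,"heater"); m=t[0]["pixels"]
a=fit(p,m,[BOX],(518,224,7)); print("wrist",a)
p2=snapshot("top"); 
b=fit(p2,trace(p2,"heater")[0]["pixels"],[BOX],(518,224,7)); print("top",b)
k=min(trace(p2,"notched_block"),key=lambda r:np.hypot(*(np.argwhere(r["pixels"]).mean(0)-[180,363])))
for y in (0,8,-8): print("block top",fit(p2,k["pixels"],[NB,GR],(637,-186,y)))
im=p["image"][:,:,::-1].copy(); lines(p,im,a,[(BOX[0],91),(sq(44),91),(sq(38),55),(RIB,85)],(0,0,255)); cv2.imwrite("pics/w2.png",cv2.resize(im[20:300,200:440],None,fx=2,fy=2)); print(sense()["time"],sense()["tool_pos"])
E
```

```text
wrist (np.float64(518.7910736739825), np.float64(223.29405530787994), np.float64(8.78501056038959), np.float64(0.9862056768945088))
top (np.float64(521.8028067414454), np.float64(221.135151466977), np.float64(7.770331016784245), np.float64(0.6935872182096738))
block top (np.float64(642.165452103338), np.float64(-186.75870198902618), np.float64(10.492486110917266), np.float64(0.9568965517241379))
block top (np.float64(642.2975794020772), np.float64(-186.18829623854504), np.float64(10.23492150252414), np.float64(0.9496197718631179))
block top (np.float64(640.1653806584366), np.float64(-186.73756858710567), np.float64(9.832394431387902), np.float64(0.9478672985781991))
2.6 [513.0769616  233.89109253 340.15444818]
```

View pics/w2.png

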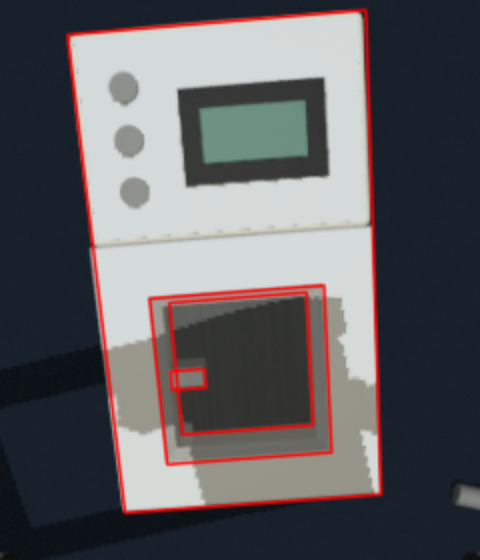

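```bash
python3 - <<'E'
from h import *
p=snapshot("wrist"); print(fit(p,trace(p,"heater")[0]["pixels"],[BOX],(518,224,7)),sense()["tool_pos"])
E
python3 -m handwheel '[[1,-2,0.4,0.4,0,0,0],[1,-3.7,0.8,0.8,0,0,0],[1,-3.7,0.8,0.8,0,0,0],[1,-3.7,0.8,0.8,0,0,0],[1,-3.7,0.8,0.8,0,0,0],[1,-3.7,0.8,0.8,0,0,0],[1,-3.7,0.8,0.8,0,0,0],[1,-3.7,0.8,0.8,0,0,0],[1,-3.7,0.8,0.8,0,0,0],[1,-3.7,0.8,0.8,0,0,0],[1,-3.7,0.8,0.8,0,0,0],[1,-3.7,0.8,0.8,0,0,0]]'
python3 -m handwheel '[[1,-1,0.2,0,0,0,0],[1,0,0,0,0,0,-0.04],[1,0,0,0,0,0,-0.05],[1,0,0,0,0,0,0],[1,0,0,0,0,0,0],[1,0,0,0,0,0,0]]'
python3 - <<'E'
from h import *
p=snapshot("wrist"); s=sense(); print(s["tool_pos"],s["tcp_rot"])
k=min(trace(p,"notched_block"),key=lambda r:np.hypot(*(np.argwhere(r["pixels"]).mean(0)-np.array(proj(p,(640,-186,45)))[::-1])))
a=max((fit(p,k["pixels"],[NB,GR],(640,-186,y)) for y in (10,3,17)),key=lambda r:r[3]); print(a)
im=p["image"][:,:,::-1].copy(); lines(p,im,a,[(NB[0],45),(NB[0],0),(GR[0],85)],(0,0,255)); cv2.imwrite("pics/w3.png",im)
E
```

```text
(np.float64(517.9236208769015), np.float64(223.47141902661974), np.float64(8.441495945721462), np.float64(0.9882767399863821)) [513.05943376 234.04587589 340.2668262 ]
time: 3.7
tool_pos: [641.8, -185.4, 248.0]
tcp_rot: [180.0, -0.0, 94.9]
ft_force: [0.3, 0.6, 0.0]
finger_gap: 85.2
grip_force: 0.0
time: 4.2
tool_pos: [644.3, -193.6, 248.5]
tcp_rot: [180.0, 0.0, 100.0]
ft_force: [0.3, 0.9, -1.3]
finger_gap: 85.5
grip_force: 0.0
[ 644.30707395 -193.7298049   248.56539365] [1.79986115e+02 9.51776274e-03 9.99616987e+01]
(np.float64(639.1517448154925), np.float64(-186.68375355642766), np.float64(10.071152774631045), np.float64(0.9634221946683199))
```

View pics/w3.png

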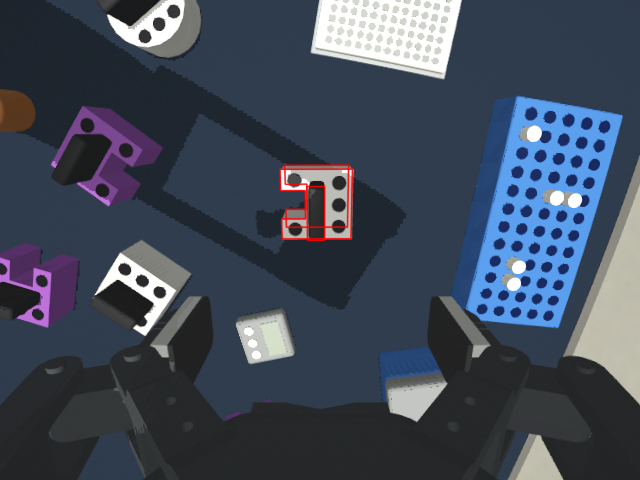

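The overlay fits the block at (315,202): pose (639, -187), yaw 10°, with the notch to the image left (-x). Going down to the grip.

```bash
python3 -m handwheel '[[1,0.4,-0.2,1,0,0,0],[1,0.4,-0.2,2,0,0,0],[1,0,0,2,0,0,0],[1,0,0,2,0,0,0],[1,0,0,2,0,0,0],[1,0,0,2,0,0,0],[1,0,0,1,0,0,0],[1,0,0,0,0,0,0],[1,0,0,0,0,0,0],[1,0,0,0,0,0,0]]'
python3 - <<'E'
from h import *
p=snapshot("wrist"); s=sense(); print(s["tool_pos"],s["tcp_rot"]); 
k=min(trace(p,"notched_block"),key=lambda r:np.hypot(*(np.argwhere(r["pixels"]).mean(0)-np.array(proj(p,(640,-186,45)))[::-1])))
print(fit(p,k["pixels"],[NB,GR],(639,-187,10)))
E
```

```text
time: 5.13
tool_pos: [639.7, -187.6, 130.1]
tcp_rot: [179.9, 0.1, 100.0]
ft_force: [-0.4, 0.3, 0.2]
finger_gap: 85.5
grip_force: 0.0
[ 639.96511362 -187.78361058  130.44700157] [1.79852342e+02 9.09248830e-02 9.99695923e+01]
(np.float64(639.605687545941), np.float64(-187.43260501372856), np.float64(9.847533361743215), np.float64(0.9772707925427769))
```

```bash
python3 -m handwheel '[[1,0,0,1,0,0,0],[1,0,0,1.5,0,0,0],[1,0,0,1.5,0,0,0],[1,0,0,1.2,0,0,0],[1,0,0,0.8,0,0,0],[1,0,0,0.3,0,0,0],[1,0,0,0,0,0,0],[1,0,0,0,0,0,0],[1,0,0,0,0,0,0]]' 60
python3 -m handwheel '[[-1,0,0,0,0,0,0],[-1,0,0,0,0,0,0],[-1,0,0,0,0,0,0],[-1,0,0,0,0,0,0],[-1,0,0,0,0,0,0],[-1,0,0,0,0,0,0],[-1,0,0,0,0,0,0],[-1,0,0,0,0,0,0],[-1,0,0,0,0,0,0],[-1,0,0,0,0,0,0],[-1,0,0,0,0,0,0],[-1,0,0,0,0,0,0]]'
```

```text
time: 5.98
tool_pos: [639.5, -187.7, 66.2]
tcp_rot: [179.9, 0.0, 100.0]
ft_force: [0.2, 0.1, 0.3]
finger_gap: 85.6
grip_force: 0.0
time: 6.98
tool_pos: [638.9, -187.4, 65.3]
tcp_rot: [180.0, 0.0, 100.0]
ft_force: [1.5, 0.4, -1.4]
finger_gap: 13.3
grip_force: 62.3
```

```bash
python3 -m handwheel '[[-1,0,0,-0.3,0,0,0],[-1,0,0,-0.7,0,0,0],[-1,0,0,-1.5,0,0,0],[-1,0,0,-1.5,0,0,0],[-1,0,0,-1.5,0,0,0],[-1,0,0,-1.5,0,0,0],[-1,0,0,-1.5,0,0,0],[-1,0,0,-1.5,0,0,0],[-1,0,0,-1.5,0,0,0],[-1,0,0,-1,0,0,0],[-1,0,0,-0.5,0,0,0],[-1,0,0,0,0,0,0]]'
python3 -m handwheel '[[-1,1,-0.1,0,0,0,0],[-1,2,-0.25,0,0,0,0],[-1,3,-0.35,0,0,0,0],[-1,3,-0.35,0,0,0,0],[-1,3,-0.35,0,0,0,0],[-1,3,-0.35,0,0,0,0],[-1,3,-0.35,0,0,0,0],[-1,3,-0.35,0,0,0,0],[-1,3,-0.35,0,0,0,0],[-1,3,-0.35,0,0,0,0],[-1,3,-0.35,0,0,0,0],[-1,3,-0.35,0,0,0,0]]'
python3 -m handwheel '[[-1,3,-0.35,0,0,0,0],[-1,3,-0.35,0,0,0,0],[-1,2,-0.2,0,0,0,0],[-1,1,-0.1,0,0,0,0],[-1,0.6,-0.07,0,0,0,0.026],[-1,0,0,0,0,0,0],[-1,0,0,0,0,0,0],[-1,0,0,0,0,0,0],[-1,0,0,0,0,0,0],[-1,0,0,0,0,0,0]]'
python3 - <<'E'
from h import *
p=snapshot("wrist"); s=sense(); print(s["tool_pos"],s["tcp_rot"],s["ft_force"])
h=trace(p,"heater")[0]; n=trace(p,"notched_block"); print(h["conf"],[(k["conf"],k["pixels"].sum(),np.argwhere(k["pixels"]).mean(0)) for k in n])
im=p["image"][:,:,::-1].copy(); H=(518,223.4,8.5)
lines(p,im,H,[(BOX[0],91),(sq(44),91),(RIB,85)],(0,0,255)); x,y,z=s["tool_pos"]; z-=65.3
lines(p,im,(x,y,s["tcp_rot"][2]-90),[(NB[0],z+45),(NB[0],z)],(0,200,0)); cv2.imwrite("pics/w4.png",im)
E
```

```text
time: 7.98
tool_pos: [639.8, -187.8, 197.9]
tcp_rot: [179.8, 0.1, 100.0]
ft_force: [-0.9, -0.1, -2.7]
finger_gap: 12.9
grip_force: 62.1
time: 8.98
tool_pos: [541.8, 132.7, 193.8]
tcp_rot: [-179.9, -0.0, 100.0]
ft_force: [0.5, 0.3, -3.9]
finger_gap: 13.3
grip_force: 61.9
time: 9.82
tool_pos: [516.8, 222.9, 195.2]
tcp_rot: [-180.0, 0.0, 98.4]
ft_force: [-0.7, 0.1, -2.9]
finger_gap: 13.3
grip_force: 62.0
[516.81174668 222.94542618 195.21816872] [-1.79992477e+02  7.69984796e-03  9.84340572e+01] [-0.47778996  0.26573181 -2.7771488 ]
0.61 []
```

View pics/w4.png

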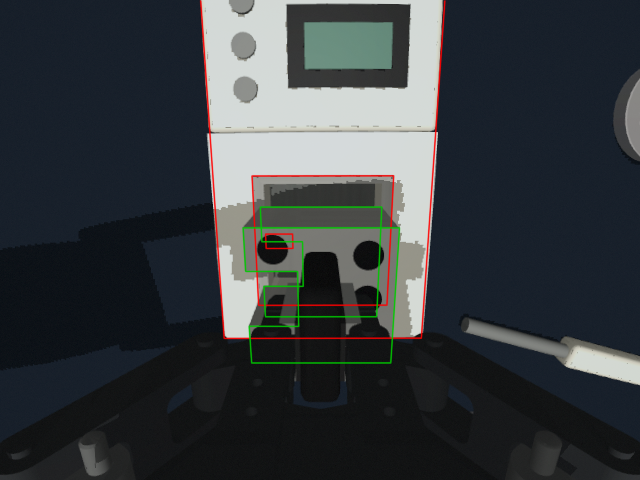

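The overlay agrees with the held block (green, notch to the left around (275,275)) and with the heater's outline. Correcting by about 1 mm and descending.

```bash
python3 -m handwheel '[[-1,0.02,0.11,0.5,0,0,0],[-1,0,0,1,0,0,0],[-1,0,0,1,0,0,0],[-1,0,0,0.5,0,0,0],[-1,0,0,0.2,0,0,0],[-1,0,0,0,0,0,0],[-1,0,0,0,0,0,0],[-1,0,0,0,0,0,0],[-1,0,0,0,0,0,0]]'
python3 -m handwheel '[[-1,0,0,0.3,0,0,0],[-1,0,0,0.3,0,0,0],[-1,0,0,0.3,0,0,0],[-1,0,0,0.3,0,0,0],[-1,0,0,0.3,0,0,0],[-1,0,0,0,0,0,0],[-1,0,0,0,0,0,0]]'
```

```text
time: 10.72
tool_pos: [518.1, 224.1, 164.0]
tcp_rot: [179.9, -0.0, 98.5]
ft_force: [-0.4, -1.4, -3.9]
finger_gap: 13.4
grip_force: 61.7
time: 11.3
tool_pos: [517.4, 223.9, 147.9]
tcp_rot: [-180.0, 0.0, 98.5]
ft_force: [0.6, 0.2, -3.2]
finger_gap: 13.4
grip_force: 61.9
```

```bash
python3 -m handwheel '[[-1,0,0,0.3,0,0,0],[-1,0,0,0.4,0,0,0],[-1,0,0,0.4,0,0,0],[-1,0,0,0.4,0,0,0],[-1,0,0,0.4,0,0,0],[-1,0,0,0.3,0,0,0],[-1,0,0,0.1,0,0,0],[-1,0,0,0,0,0,0],[-1,0,0,0,0,0,0]]'
python3 -m handwheel '[[-1,0,0,0.1,0,0,0],[-1,0,0,0.1,0,0,0],[-1,0,0,0,0,0,0],[-1,0,0,0,0,0,0],[-1,0,0,0,0,0,0]]'
```

```text
time: 12.05
tool_pos: [517.7, 224.0, 125.3]
tcp_rot: [-180.0, 0.0, 98.5]
ft_force: [0.4, 0.2, -2.9]
finger_gap: 13.3
grip_force: 61.9
time: 12.47
tool_pos: [517.7, 224.0, 123.4]
tcp_rot: [180.0, 0.0, 98.5]
ft_force: [-0.1, -0.5, -2.6]
finger_gap: 13.3
grip_force: 61.9
```

```bash
python3 -m handwheel '[[-1,0,0,0.1,0,0,0],[-1,0,0,0.1,0,0,0],[-1,0,0,0,0,0,0],[-1,0,0,0,0,0,0],[-1,0,0,0,0,0,0]]'
python3 -m handwheel '[[-1,0,0,0.08,0,0,0],[-1,0,0,0,0,0,0],[-1,0,0,0,0,0,0],[-1,0,0,0,0,0,0]]'
```

```text
time: 12.88
tool_pos: [517.6, 224.0, 121.3]
tcp_rot: [-180.0, -0.0, 98.5]
ft_force: [-0.0, -0.7, -3.5]
finger_gap: 12.9
grip_force: 61.9
time: 13.22
tool_pos: [517.6, 224.0, 120.5]
tcp_rot: [-180.0, -0.0, 98.5]
ft_force: [-1.0, 0.3, -3.3]
finger_gap: 13.1
grip_force: 61.9
```

```bash
python3 -m handwheel '[[-1,0,0,0.06,0,0,0],[-1,0,0,0,0,0,0],[-1,0,0,0,0,0,0],[-1,0,0,0,0,0,0]]'
python3 -m handwheel '[[-1,0,0,0.06,0,0,0],[-1,0,0,0,0,0,0],[-1,0,0,0,0,0,0],[-1,0,0,0,0,0,0]]'
```

```text
time: 13.55
tool_pos: [517.8, 224.0, 120.2]
tcp_rot: [180.0, -0.0, 98.5]
ft_force: [-0.7, 0.3, -0.8]
finger_gap: 13.4
grip_force: 62.3
time: 13.88
tool_pos: [518.0, 224.1, 120.2]
tcp_rot: [180.0, -0.0, 98.5]
ft_force: [-2.4, -0.4, 5.2]
finger_gap: 13.4
grip_force: 63.2
```

Contact with the floor at the expected height (force reversed to +5 N). Releasing and rising.

```bash
python3 -m handwheel '[[-0.5,0,0,0,0,0,0],[-0.3,0,0,0,0,0,0],[0,0,0,0,0,0,0],[0.3,0,0,0,0,0,0],[0.3,0,0,0,0,0,0],[0.3,0,0,0,0,0,0],[0.3,0,0,0,0,0,0],[0.3,0,0,0,0,0,0]]'
python3 -m handwheel '[[0.3,0,0,-0.5,0,0,0],[0.3,0,0,-1,0,0,0],[0.3,0,0,-1.5,0,0,0],[0.3,0,0,-2,0,0,0],[0.3,0,0,-2,0,0,0],[0.3,0,0,-2,0,0,0],[0.3,0,0,-2,0,0,0],[0.3,0,0,-2,0,0,0],[0.3,0,0,-2,0,0,0],[0.3,0,0,-1,0,0,0],[0.3,0,0,0,0,0,0],[0.3,0,0,0,0,0,0]]'
python3 - <<'E'
from h import *
p=snapshot("wrist"); s=sense(); print(s["tool_pos"],s["ft_force"])
x,y,a=517.9,224,8.5
k=trace(p,"notched_block"); print([(r["conf"],r["location"]) for r in place_of(p,"notched_block")])
im=p["image"][:,:,::-1].copy(); lines(p,im,(x,y,a),[(NB[0],100),(GR[0],140)],(0,200,0)); lines(p,im,(518,223.4,8.5),[(sq(44),91),(RIB,85)],(0,0,255))
cv2.imwrite("pics/w5.png",cv2.resize(im[100:340,180:460],None,fx=2.5,fy=2.5))
E
```

```text
time: 14.55
tool_pos: [517.7, 224.0, 119.2]
tcp_rot: [-180.0, 0.0, 98.5]
ft_force: [0.4, -0.8, -0.2]
finger_gap: 55.5
grip_force: 0.0
time: 15.55
tool_pos: [518.0, 224.1, 279.8]
tcp_rot: [179.9, -0.0, 98.5]
ft_force: [0.9, 0.1, -0.1]
finger_gap: 55.4
grip_force: 0.0
[517.40257501 223.88125962 278.46339491] [ 0.5365652  -0.22284824 -0.30715719]
[(0.87, [513.6, 220.0, 56.1])]
```

View pics/w5.png

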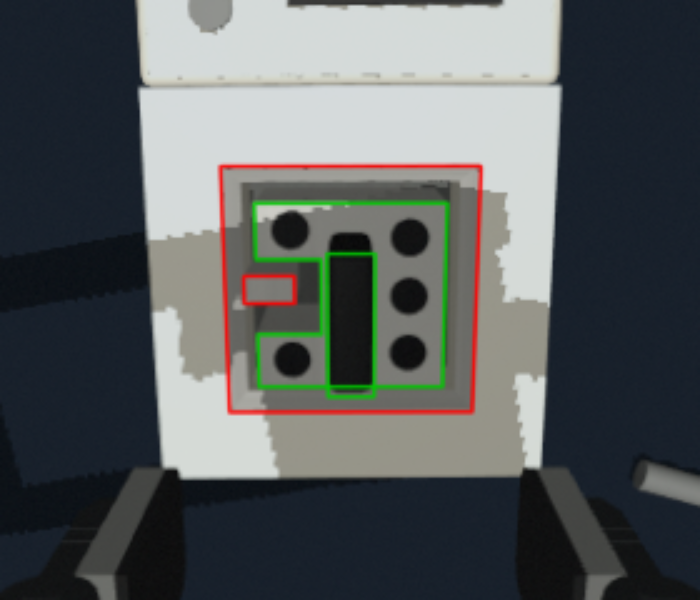

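The block sits flat in the well. In the crop its outline, spanning about (255–447, 203–388), matches the green model at floor height. The rib at (270,290) is inside the notch, and the gripper is clear.

```bash
python3 -c "
from bench import *
print(hand_in())"
```

```text
the job is handed in; nothing more can be done
None
```

The notched block is seated flat on the well's floor with its notch around the rib and the gripper is clear. I left the plain and round blocks alone and handed the job in at about 15.6 s of the 38 s allowed.

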